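# Lean the rinsed bar on the draining rest

### The job

Take the blue bar out of the white rinse block and lean it against the steel backboard of the draining rest to drip dry: its lower end on the base, up against the black stop strip, its upper part resting back on the board's top edge, not leaning over sideways. Leave the bare aluminium bar standing in the block and let go of the blue one.

Things in the scene. Friction and masses are not known exactly. Their poses are not given: they have to be found in the camera images.
- blue_bar_mid (a point): Middle (half-way up, on the axis) of the blue bar: square, 20 x 20 mm, 200 mm long, 0.21 kg, blue, small dark screw holes on two sides. It starts upright in a pocket (42 mm deep, 1.5 mm play a side) of a white plastic rinse block, its top end 208 mm above the bench. z along the bar to its top end; x and y square to its sides; x starts parallel to the row of the two bars.
- blue_bar_foot (a point): Centre of the blue bar's lower end face (the end that stands in the pocket, 8 mm above the bench at the start), 100 mm below its middle; same axes.
- bare_bar_mid (a point): Middle of the other bar, same size and shape, bare silvery aluminium; it stays where it is. The two stand 80 mm apart in a row along the block's long side; the block (150 x 64 x 50 mm high) is fixed to the bench.
- drain_rest: Draining rest, fixed. Origin: centre of its underside; z up, x from stop strip to backboard. Grey base 120 (x) x 140 (y) x 10 mm. Black stop strip on it from x = -38 to -26 mm, 14 mm tall, 130 mm long. Upright steel board, 130 mm wide, front face at x = +26 mm, 10 mm thick, top edge 100 mm above the bench. A bar with its foot at the strip leans about 20 degrees, on the board's top edge.
There are look-alikes about, which are no part of the job. Of the things that look like the part that bears blue_bar_mid, the smaller one is meant.

How it is judged:
At the end, for the whole second after the job is handed in: The blue bar stands with its lower end on the base of the draining rest, no more than about 15 mm from the stop strip and within the strip's length, leans 10 to 28 degrees from the vertical towards and against the backboard, less than 11 degrees sideways, and is released and at rest (x of blue_bar_foot in the frame of drain_rest between -0.028 and 0 m and y of blue_bar_foot in the frame of drain_rest between -0.06 and 0.06 m and z of blue_bar_foot in the frame of drain_rest between 0.006 and 0.02 m and x of blue_bar_mid in the frame of drain_rest above 0.005 m and angle between blue_bar_mid's own z axis and vertical between 0.17 and 0.5 rad and angle between the z axis of blue_bar_mid and the y axis of drain_rest, either way round above 1.37 rad and linear speed of blue_bar below 0.02 m/s); the robot touches nothing.
It fails at once if the bare bar is moved more than 30 mm (distance of bare_bar_mid from where it was at the start of the episode above 0.03 m).
It also fails if it takes over 40 s, if anything falls off the work surface, if the arm or the gripper's body presses on something with over 40 N, if the wrist force passes 120 N, or if a joint passes its speed limit or range.

### The arm

A 7-joint arm with a two-finger parallel gripper is mounted at the origin on a cart in front of the work surface, level with it; the furniture and walls round the work are solid. World frame = base frame: x ahead of the robot, y to its left, z up, the work surface at z = 0. Lengths are in m, angles in rad, forces in N, time in s.
With the tool pointing down it reaches from about 0.425 to 0.875 m from the base axis. Payload 4.7 kg.
Tool frame: the origin (TCP) lies where the fingers leave the gripper's body, on its centre line; the fingertips stand 73 mm ahead of it and the grasp point (between the pads) lies 54 mm ahead of it (env.grasp_offset is the distance from the TCP to the grasp point, in m); z points along the fingers, y is the line along which they close (so a half turn about z gives the same grasp; the last joint's range is limited). The gripper opens to 85 mm and grips with 20 to 120 N. Pads are 22 mm wide; open, the fingers measure 114 mm over their backs; the gripper's body (76 mm by 85 mm) begins 54 mm behind the grasp point. The pads swing forward as they close: fully open they stand 13 mm farther back than shut.
Start: joints at [-1.251, 0.321, -0.07, 1.45, 0.023, 1.371, -0.057], TCP at [0.196, 0.62, 0.304] pointing down, gripper open.
Joint ranges: [-2.86, 2.86], [-0.3, 2.09], [-1.38, 1.24], [0.06, 2.45], [-1.56, 4.7], [0.09, 2.05], [-2.69, 2.69]. Speed limits (rad/s): [2.57, 2.57, 3.14, 3.14, 3.14, 3.14, 3.14].

### API

Orientations are given as a unit quaternion [w, x, y, z].
In Python, from cell import readout, viewer, ticket, env gives the robot as it stands.
- The arm moves only by the tool arm_command, never from a script. Its argument "motion" is a list of rows, each a list of 7 numbers: the turn, a rotation vector about the tool's x, y, z in rad, then the shift along the tool's x, y, z in m, then the opening, from 0 (shut) to 1 (fully open). A call has 1 to 12 rows; each row shifts and turns the commanded pose from where the row before left it, along the tool's axes as they then stand; what a row does not reach is not made up. A row lasts 1/12 s, in which the tool goes at most 41.7 mm and 7.16 degrees, less where a joint would pass 70% of its speed; a pose out of reach is approached as far as the arm can. A call with a gripper value outside its range is refused whole. The fingers move at their own pace and stop on an object; "newtons" is the grip in N (left out, the last holds). Time passes only in rows, so rows that do not move let the fingers close. It gives the time, the measured TCP pose, the force, the opening and the grip force at its end, in the units of the state.
- readout.state(): the state, without advancing time (a new reading comes with each control period).
- viewer.snapshot(name): name is "side" or "top"; returns (picture, depth): 400x640x3 uint8, red, green, blue; 400x640 float32, m along the optical axis (not along the pixel's ray), 0 where there is no reading.
- viewer.camera_model(name): a dict with "camera_matrix" (3x3 intrinsics, pixels), "k1" (the pictures are not rectified: a ray, as slopes to the right and down, at radius r is drawn at 1 + k1 r^2 times it, then the intrinsics apply), "R" (3x3) and "t" (3): a world point X has camera coordinates R X + t. Camera axes: x right, y down, z forward; pixel columns grow to the right and rows downward; lengths in m; the calibration is good to about 2 mm. A picture is of the moment at which its call begins. camera_model takes no time and is no camera call.
- ticket.job_done(): hands the job in; it is judged then, once.
The state is a dict: "clock": time; "joints": joint angles; "dq": joint speeds; "effort": joint torques, N m; "tcp_pos": TCP position; "ee_rot": TCP orientation; "wrist_force": force on the tool from outside, world axes, zero at the start; "wrist_torque": the same for the moment, N m; "width": finger opening in m; "gripper_force": force on a finger pad.
Only numpy, scipy, OpenCV 4.12 (cv2) and the standard library are available. Lean on these libraries where they do the work, as an engineer would, in place of code of your own. Each camera call takes 0.05 s, during which the arm holds its last target. There are 200 camera calls.

## Working session

There is one attempt and no reset: what is moved stays moved. The work goes in short steps, Python scripts to look and compute and a tool call to move; the robot and the scene stay as the last step left them, time stands still between calls to the robot, and variables do not carry over. Pictures are saved under pics/ and viewed, at most 10 in all, crops included, and the job is handed in when it is done.

Besides the shell and the picture viewer there is one more tool, called by a JSON object that holds its "method" and its "body". arm_command: Moves the arm, as the interface text tells. Its arguments: {"type":"object","properties":{"motion":{"type":"array","items":{"type":"array","items":{"type":"number"}}},"newtons":{"type":"number"}},"required":["motion"]}

```bash
mkdir -p pics; cat > h.py <<'E'
import numpy as np, cv2
from cell import readout, viewer, ticket, env
def snap(n,name):
    p,d=viewer.snapshot(n); cv2.imwrite(f'pics/{name}.png',p[:,:,::-1]); np.savez(f'pics/{name}.npz',p=p,d=d); return p,d
def ray(n,u,v):
    m=viewer.camera_model(n);K=np.array(m['camera_matrix'])
    x=(u-K[0,2])/K[0,0];y=(v-K[1,2])/K[1,1]
    a,b=x,y
    for _ in range(20):
        f=1+m['k1']*(a*a+b*b);a,b=x/f,y/f
    R=np.array(m['R']);return -R.T@np.array(m['t']),R.T@np.array([a,b,1.])
def onz(n,u,v,z):
    o,d=ray(n,u,v);return o+d*(z-o[2])/d[2]
def dep(n,u,v,d):
    o,r=ray(n,u,v);return o+r*d
E
python3 - <<'E'
from h import *
for n in('side','top'):
    snap(n,n+'0');m=viewer.camera_model(n);R=np.array(m['R']);print(n,-R.T@np.array(m['t']),R[2],m['k1'],m['camera_matrix'])
print(readout.state())
E
```

```text
side [0.26150141 0.76738131 0.65176957] [ 0.35694106 -0.7194596  -0.59579439] -0.10588335812497932 [[484.79950505   0.         318.66376441]
 [  0.         484.79950505 203.37707175]
 [  0.           0.           1.        ]]
top [0.51297272 0.08240288 0.932562  ] [ 0.10220429  0.00373611 -0.99475641] -0.04188164585637829 [[378.69513694   0.         322.13494108]
 [  0.         378.69513694 201.71217817]
 [  0.           0.           1.        ]]
{'clock': 0.1, 'joints': array([-1.25087386,  0.32178534, -0.07005074,  1.45157211,  0.02265884,
        1.3707978 , -0.05690929]), 'dq': array([ 3.39923875e-05, -3.12203747e-03, -9.75154084e-04, -1.65593671e-03,
        3.00752510e-03,  4.86449543e-04,  1.12000929e-03]), 'effort': array([ 5.62859839e-06, -4.94874072e+01, -3.83984791e-01, -3.15207160e+01,
        1.28970869e-02,  7.43919489e-03, -2.75822778e-06]), 'tcp_pos': array([0.19566653, 0.61947309, 0.30289924]), 'ee_rot': array([-5.47407351e-05,  1.52316725e-01,  9.88331334e-01, -8.87058761e-04]), 'wrist_force': array([ 1.35052847, -0.31465346,  0.00675677]), 'wrist_torque': array([ 0.05079796, -0.01664567, -0.00291434]), 'gripper_force': 0.0, 'width': 0.0853727505723165}
```

View pics/side0.png

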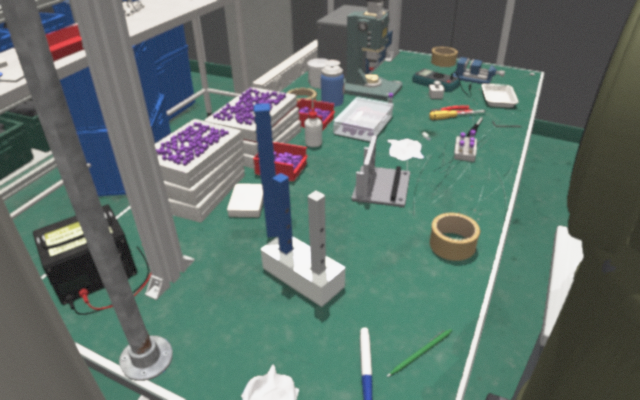

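View pics/top0.png

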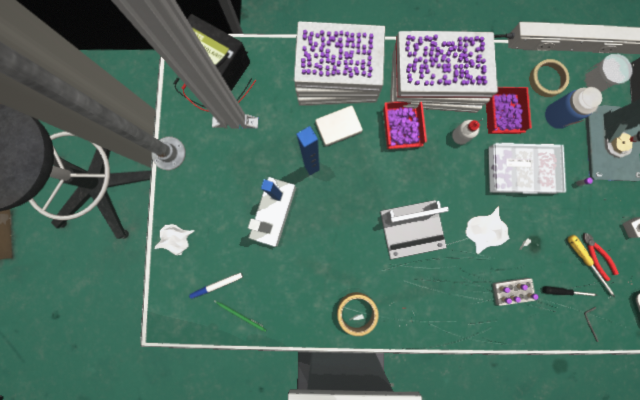

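Candidates for the blue bar: the tall free-standing one at side (263,105)–(275,240) / top (308,150), and the short one in the white block at side (280,178)–(286,250) / top (272,188). The short one stands in the block and is smaller, so it fits. The rest is at top (415,230), with the board on the upper side and the strip below. I'll confirm in a crop and measure.

```bash
python3 - <<'E'
from h import *
T=np.load('pics/top0.npz');S=np.load('pics/side0.npz')
a=T['p'][110:280,220:470];b=S['p'][80:320,220:440]
A=cv2.resize(a,None,fx=1.6,fy=1.6,interpolation=cv2.INTER_CUBIC);B=cv2.resize(b,None,fx=1.7,fy=1.7,interpolation=cv2.INTER_CUBIC)
H=np.zeros((max(A.shape[0],B.shape[0]),A.shape[1]+B.shape[1],3),np.uint8);H[:A.shape[0],:A.shape[1]]=A;H[:B.shape[0],A.shape[1]:]=B
print(H.shape);cv2.imwrite('pics/crop.png',H[:,:,::-1])
for uv in[(320,200),(420,200),(320,300),(250,120),(165,155),(148,345),(360,315)]:print(uv,onz('top',*uv,0).round(3), dep('top',*uv,T['d'][uv[1],uv[0]]).round(3))
# height map blobs in region
for n,D in(('top',T),('side',S)):
    p,d=D['p'].astype(int),D['d']
    v,u=np.mgrid[0:400,0:640]
    m=viewer.camera_model(n);K=np.array(m['camera_matrix']);R=np.array(m['R'])
    pts=cv2.undistortPoints(np.stack([u,v],-1).reshape(-1,1,2).astype(float),K,np.array([m['k1'],0,0,0])) if 1 else 0
    X=(np.c_[pts.reshape(-1,2),np.ones(256000)]*d.reshape(-1,1)-np.array(m['t']))@R
    X=X.reshape(400,640,3);np.save(f'pics/X_{n}.npy',X)
    blue=((p[...,2]-p[...,0]>40)&(p[...,2]-p[...,1]>25)).astype(np.uint8)
    nn,l,s,c=cv2.connectedComponentsWithStats(blue)
    for i in range(1,nn):
        if s[i,4]>60:
            q=X[(l==i)&(d>0)];print(n,s[i],q.min(0).round(3) if len(q) else 0,q.max(0).round(3) if len(q) else 0)
E
```

```text
(408, 774, 3)
(320, 200) [0.613 0.091 0.   ] [0.613 0.091 0.002]
(420, 200) [ 0.618 -0.157  0.   ] [ 0.618 -0.157 -0.   ]
(320, 300) [0.37  0.086 0.   ] [0.37  0.086 0.001]
(250, 120) [0.814 0.273 0.   ] [0.813 0.273 0.003]
(165, 155) [0.72  0.486 0.   ] [0.71  0.465 0.047]
(148, 345) [0.252 0.501 0.   ] [ 0.252  0.501 -0.001]
(360, 315) [ 0.336 -0.011  0.   ] [ 0.338 -0.01   0.011]
top [565  91  24  28 175] [ 0.808 -0.533  0.082] [ 0.873 -0.478  0.1  ]
top [297 126  21  22 287] [ 0.676  0.096 -0.001] [0.79  0.143 0.291]
top [261 179  20  20 178] [0.607 0.181 0.   ] [0.66  0.238 0.211]
top [189 287  19  11  98] [0.37  0.358 0.001] [0.396 0.405 0.019]
side [ 40   1  34  32 642] [ 0.712 -1.328 -0.108] [3.21  0.464 0.533]
side [  0  24  13  28 245] [ 0.729 -0.794 -0.021] [2.961 0.491 0.528]
side [ 132   25   62  116 4121] [ 0.79  -2.163 -0.768] [2.853 0.283 0.439]
side [  60   68   65  128 3620] [ 0.819 -0.617 -0.775] [2.207 0.341 0.332]
side [321  75  22  30 484] [ 0.808 -0.524  0.009] [ 0.869 -0.475  0.098]
side [ 253  102   38  151 2509] [ 0.605 -0.22   0.005] [0.927 0.206 0.291]
side [362 374  10  26 230] [0.37  0.357 0.01 ] [0.396 0.398 0.019]
```

View pics/crop.png

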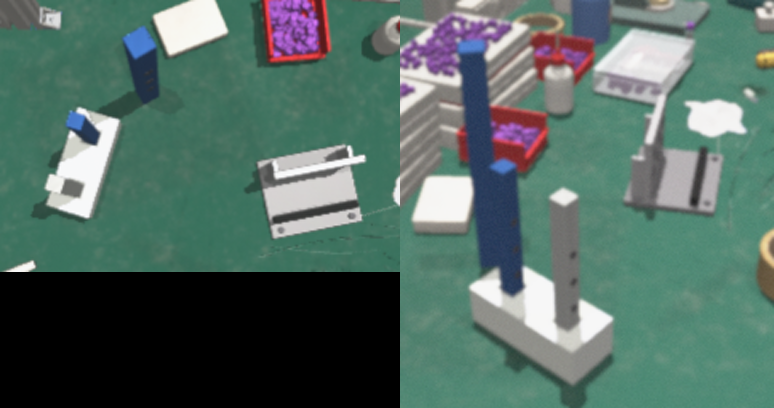

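The crop confirms it: the short blue bar stands in the white block with the bare bar, and the tall one stands free on the bench behind it. Now precise poses.

```bash
python3 - <<'E'
from h import *
T=np.load('pics/top0.npz');p=T['p'].astype(int);X=np.load('pics/X_top.npy');z=X[...,2]
S=np.load('pics/side0.npz');ps=S['p'].astype(int)
def rect(n,mask,h,name):
    nn,l,s,c=cv2.connectedComponentsWithStats(mask.astype(np.uint8));i=1+s[1:,4].argmax()
    v,u=np.where(l==i);w=np.array([onz(n,a,b,h)[:2] for a,b in zip(u,v)]).astype(np.float32)
    r=cv2.minAreaRect(w);print(name,len(u),'px',u.mean().round(),v.mean().round(),'c',np.round(r[0],4),'mean',w.mean(0).round(4),'size',np.round(r[1],4),'ang',round(r[2],1));return r
def win(u0,u1,v0,v1):
    m=np.zeros((400,640),bool);m[v0:v1,u0:u1]=1;return m
rect('top',win(225,320,160,260)&(abs(z-.208)<.012),.208,'bars')
rect('top',win(255,285,170,202)&(abs(z-.208)<.012),.208,'blue')
rect('top',win(240,275,205,240)&(abs(z-.208)<.012),.208,'bare')
rect('top',win(225,320,160,260)&(abs(z-.05)<.01),.05,'block')
rect('top',win(290,325,115,180)&(z>.27),.29,'tall top')
rect('top',win(370,460,190,270)&(abs(z-.1)<.012),.1,'board')
rect('top',win(370,460,190,270)&(abs(z-.01)<.006),.01,'base')
b=win(370,460,225,260)&(p.sum(2)<150);rect('top',b,.024,'strip')
bs=win(380,412,160,205)&(ps.sum(2)<170);rect('side',bs,.024,'strip side')
# side blue tops by brightness
bl=(ps[...,2]-ps[...,0]>40)&win(265,295,170,190)&(ps[...,2]>120);rect('side',bl,.208,'blue side')
print('around bars heights', [(k,X[k[1],k[0]].round(3)) for k in[(272,183),(262,228),(308,133),(306,165)]])
# things near: max heights in the neighbourhood
for x0,x1,y0,y1 in[(.45,.75,-.3,.1),(.5,.75,.25,.5),(.75,.95,-.2,.35)]:
    m=(X[...,0]>x0)&(X[...,0]<x1)&(X[...,1]>y0)&(X[...,1]<y1)&(T['d']>0);print((x0,x1,y0,y1),z[m].max().round(3))
E
```

```text
bars 118 px 267.0 185.0 c [0.6178 0.1918] mean [0.6177 0.1919] size [0.021  0.0208] ang 73.7
blue 118 px 267.0 185.0 c [0.6178 0.1918] mean [0.6177 0.1919] size [0.021  0.0208] ang 73.7
bare 118 px 255.0 224.0 c [0.5412 0.2134] mean [0.5411 0.2135] size [0.0214 0.0199] ang 73.6
block 1385 px 273.0 213.0 c [0.5798 0.2027] mean [0.5761 0.1999] size [0.0655 0.1501] ang 74.0
tall top 309 px 307.0 137.0 c [0.6912 0.1131] mean [0.6914 0.1132] size [0.0326 0.0299] ang 31.5
board 268 px 419.0 214.0 c [ 0.5757 -0.1296] mean [ 0.5758 -0.1296] size [0.01   0.1299] ang 12.3Traceback (most recent call last):
  File "<stdin>", line 16, in <module>
  File "<stdin>", line 6, in rect
  File "h.py", line 13, in onz
    o,d=ray(n,u,v);return o+d*(z-o[2])/d[2]
        ~~~^^^^^^^
  File "h.py", line 6, in ray
    m=viewer.camera_model(n);K=np.array(m['camera_matrix'])
ValueError: time passes only in moves, steps and waits
```

```bash
sed -i "s/^def ray/from functools import lru_cache\n@lru_cache\ndef cm(n): return viewer.camera_model(n)\ndef ray/; s/m=viewer.camera_model(n);K/m=cm(n);K/" h.py; python3 - <<'E'
from h import *
T=np.load('pics/top0.npz');p=T['p'].astype(int);X=np.load('pics/X_top.npy');z=X[...,2]
S=np.load('pics/side0.npz');ps=S['p'].astype(int)
def rect(n,mask,h,name):
    nn,l,s,c=cv2.connectedComponentsWithStats(mask.astype(np.uint8));i=1+s[1:,4].argmax()
    v,u=np.where(l==i);w=np.array([onz(n,a,b,h)[:2] for a,b in zip(u,v)]).astype(np.float32)
    r=cv2.minAreaRect(w);print(name,len(u),'px',u.mean().round(),v.mean().round(),'c',np.round(r[0],4),'mean',w.mean(0).round(4),'size',np.round(r[1],4),'ang',round(r[2],1));return w
def win(u0,u1,v0,v1):
    m=np.zeros((400,640),bool);m[v0:v1,u0:u1]=1;return m
rect('top',win(370,460,190,270)&(abs(z-.01)<.006),.01,'base')
rect('top',win(370,460,225,260)&(p.sum(2)<150),.024,'strip')
rect('side',win(380,412,160,205)&(ps.sum(2)<170),.024,'strip side')
rect('side',(ps[...,2]-ps[...,0]>40)&win(265,295,170,190)&(ps[...,2]>120),.208,'blue side')
for u,v in[(165,150),(120,130),(60,80),(20,50),(235,105),(180,40)]:print((u,v),X[v,u].round(3))
E
```

```text
base 2221 px 413.0 230.0 c [ 0.5468 -0.1371] mean [ 0.5435 -0.1359] size [0.1386 0.1452] ang 8.7Traceback (most recent call last):
  File "<stdin>", line 11, in <module>
  File "<stdin>", line 5, in rect
ValueError: attempt to get argmax of an empty sequence
```

{"method": "arm_command", "body": {"motion": [[0,0,-0.002,-0.035,-0.0185,-0.005,1],[0,0,-0.002,-0.035,-0.0185,-0.005,1],[0,0,-0.002,-0.035,-0.0185,-0.005,1],[0,0,-0.002,-0.035,-0.0185,-0.005,1],[0,0,-0.002,-0.035,-0.0185,-0.005,1],[0,0,-0.002,-0.035,-0.0185,-0.005,1],[0,0,-0.002,-0.035,-0.0185,-0.005,1],[0,0,-0.002,-0.035,-0.0185,-0.005,1],[0,0,-0.002,-0.035,-0.0185,-0.005,1],[0,0,-0.002,-0.035,-0.0185,-0.005,1],[0,0,0,0,0,0,1],[0,0,0,0,0,0,1]], "newtons": 50}}

```text
clock: 1.1
tcp_pos: [0.4786, 0.3375, 0.3539]
ee_rot: [0.0, 0.146, 0.989, -0.0]
wrist_force: [-1.2, 0.6, -0.4]
width: 0.0854
gripper_force: 0.0
```

```bash
cat >> h.py <<'E'
from scipy.spatial.transform import Rotation as Ro
def delta(target,Rt=None):
    s=readout.state();q=s['ee_rot'];R=Ro.from_quat([q[1],q[2],q[3],q[0]])
    print('t',s['clock'],'tcp',s['tcp_pos'].round(4),'shift in tool',R.inv().apply(np.array(target)-s['tcp_pos']).round(4))
    if Rt is not None: print('rotvec tool',(R.inv()*Ro.from_matrix(Rt)).as_rotvec().round(4))
    print('axes',R.as_matrix().round(3).tolist())
def down(deg):  # tool down, y axis at deg
    y=np.array([np.cos(np.radians(deg)),np.sin(np.radians(deg)),0]);z=np.array([0,0,-1.]);return np.c_[np.cross(y,z),y,z]
E
python3 - <<'E'
from h import *
delta((.6178,.1918,.30),down(74.2))
T=np.load('pics/top0.npz');p=T['p'].astype(int)
m=np.zeros((400,640),bool);m[225:260,375:455]=1
s=p.sum(2);m&=s<200
print(m.sum())
if m.sum()>20:
    nn,l,st,c=cv2.connectedComponentsWithStats(m.astype(np.uint8));i=1+st[1:,4].argmax();v,u=np.where(l==i)
    w=np.array([onz('top',a,b,.02)[:2] for a,b in zip(u,v)]).astype(np.float32);print(cv2.minAreaRect(w))
E
```

```text
t 1.1 tcp [0.4786 0.3375 0.3539] shift in tool [-0.1753 -0.0994  0.0541]
rotvec tool [-0.0004  0.0007 -0.0167]
axes [[-0.958, 0.288, 0.001], [0.288, 0.958, -0.001], [-0.001, -0.0, -1.0]]
209
((0.5137835144996643, -0.14389151334762573), (0.0075025674887001514, 0.12881514430046082), 12.128485679626465)
```

{"method": "arm_command", "body": {"motion": [[0,0,-0.003,-0.035,-0.02,0,1],[0,0,-0.003,-0.035,-0.02,0,1],[0,0,-0.003,-0.035,-0.02,0,1],[0,0,-0.003,-0.035,-0.02,0,1],[0,0,-0.003,-0.0353,-0.0194,0,1],[0,0,0,0,0,0.027,1],[0,0,0,0,0,0.027,1],[0,0,0,0,0,0,1],[0,0,0,0,0,0,1],[0,0,0,0,0,0,1]]}}

```text
clock: 1.93
tcp_pos: [0.617, 0.1985, 0.301]
ee_rot: [0.0, 0.134, 0.991, 0.001]
wrist_force: [-1.0, -0.6, 0.7]
width: 0.0851
gripper_force: 0.0
```

```bash
python3 - <<'E'
from h import *
delta((.6178,.1918,.227),down(74.2))
snap('side','side1');p=np.load('pics/side1.npz')['p'][60:330,200:470];cv2.imwrite('pics/c1.png',cv2.resize(p,None,fx=2,fy=2)[:,:,::-1])
E
```

```text
t 1.9333 tcp [0.617  0.1985 0.301 ] shift in tool [-0.0025 -0.0064  0.074 ]
rotvec tool [0.0012 0.0004 0.0076]
axes [[-0.964, 0.265, 0.001], [0.265, 0.964, 0.001], [-0.0, 0.001, -1.0]]
```

View pics/c1.png

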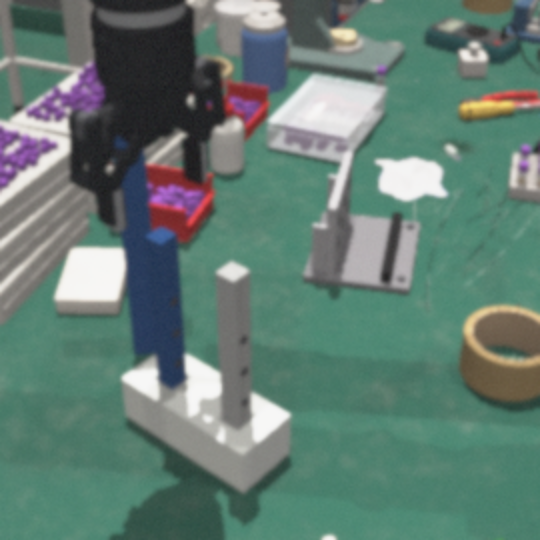

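The gripper straddles the short blue bar (crop (160,236)), with fingers at crop (110,210) and (190,170). Correct and descend.

{"method": "arm_command", "body": {"motion": [[0,0,0.0076,-0.0025,-0.0064,0,1],[0,0,0,0,0,0,1],[0,0,0,0,0,0.014,1],[0,0,0,0,0,0.015,1],[0,0,0,0,0,0.015,1],[0,0,0,0,0,0.015,1],[0,0,0,0,0,0.015,1],[0,0,0,0,0,0,1],[0,0,0,0,0,0,1]]}}

```text
clock: 2.73
tcp_pos: [0.6179, 0.1896, 0.2261]
ee_rot: [-0.0, 0.139, 0.99, -0.0]
wrist_force: [-0.1, -0.0, 0.4]
width: 0.0854
gripper_force: 0.0
```

```bash
python3 - <<'E'
from h import *
delta((.6178,.1918,.227),down(74.2))
E
```

```text
t 2.7333 tcp [0.6179 0.1896 0.2261] shift in tool [ 0.0007  0.0021 -0.0009]
rotvec tool [-0.0004 -0.0004 -0.0029]
axes [[-0.961, 0.275, -0.0], [0.275, 0.961, -0.0], [0.0, -0.0, -1.0]]
```

{"method": "arm_command", "body": {"motion": [[0,0,-0.0029,0.0007,0.002,0,1],[0,0,0,0,0,0,0.4],[0,0,0,0,0,0,0.3],[0,0,0,0,0,0,0],[0,0,0,0,0,0,0],[0,0,0,0,0,0,0],[0,0,0,0,0,0,0],[0,0,0,0,0,0,0],[0,0,0,0,0,0,0],[0,0,0,0,0,0,0],[0,0,0,0,0,0,0],[0,0,0,0,0,0,0]], "newtons": 60}}

```text
clock: 3.73
tcp_pos: [0.6181, 0.1921, 0.2263]
ee_rot: [0.0, 0.137, 0.991, 0.0]
wrist_force: [0.2, 0.1, 1.4]
width: 0.0194
gripper_force: 59.3
```

```bash
python3 - <<'E'
from h import *
delta((.6178,.1918,.227),down(74.2));print(readout.state()['wrist_force'])
E
```

```text
t 3.7333 tcp [0.6181 0.1921 0.2263] shift in tool [ 0.0002 -0.0004 -0.0007]
rotvec tool [0.0007 0.0006 0.0004]
axes [[-0.962, 0.272, 0.001], [0.272, 0.962, 0.001], [-0.001, 0.001, -1.0]]
[0.20813876 0.11600927 1.37218289]
```

Gripped with very little side force. Lift 150 mm.

{"method": "arm_command", "body": {"motion": [[0,0,0,0,0,-0.01,0],[0,0,0,0,0,-0.015,0],[0,0,0,0,0,-0.015,0],[0,0,0,0,0,-0.015,0],[0,0,0,0,0,-0.015,0],[0,0,0,0,0,-0.02,0],[0,0,0,0,0,-0.02,0],[0,0,0,0,0,-0.02,0],[0,0,0,0,0,-0.02,0],[0,0,0,0,0,0,0]]}}

```text
clock: 4.57
tcp_pos: [0.6189, 0.1916, 0.3803]
ee_rot: [0.003, 0.138, 0.99, 0.001]
wrist_force: [0.1, -0.1, -1.9]
width: 0.0195
gripper_force: 59.5
```

```bash
cat >> h.py <<'E'
A=np.radians(12.2);XR=np.array([np.cos(A),np.sin(A),0]);YR=np.array([-np.sin(A),np.cos(A),0]);Z=np.array([0,0,1.]);O=np.array([.5453,-.1364,0])
def lean(th,xf,zf,L=.2183):
    a=np.sin(th)*XR+np.cos(th)*Z
    return O+xf*XR+zf*Z+L*a, np.c_[np.cross(YR,-a),YR,-a]
E
python3 - <<'E'
from h import *
t,R=lean(np.radians(16),-.013,.015);print(t)
delta((t[0],t[1],.38),down(102.2))
print((Ro.from_matrix(down(102.2)).inv()*Ro.from_matrix(R)).as_rotvec())
E
```

```text
[ 0.59140631 -0.12643146  0.22484343]
t 4.5667 tcp [0.6189 0.1916 0.3803] shift in tool [-0.0603 -0.3135 -0.0004]
rotvec tool [ 0.0018  0.0056 -0.4889]
axes [[-0.962, 0.272, 0.006], [0.272, 0.962, 0.002], [-0.005, 0.003, -1.0]]
[0.         0.27925268 0.        ]
```

{"method": "arm_command", "body": {"motion": [[0,0,0,-0.004,-0.015,0,0],[0,0,0,-0.006,-0.03,0,0],[0,0,0,-0.006,-0.03,0,0],[0,0,0,-0.006,-0.03,0,0],[0,0,0,-0.006,-0.03,0,0],[0,0,0,-0.006,-0.03,0,0],[0,0,0,-0.006,-0.03,0,0],[0,0,0,-0.006,-0.03,0,0],[0,0,0,-0.005,-0.03,0,0],[0,0,0,-0.005,-0.03,0,0],[0,0,0,-0.004,-0.029,0,0],[0,0,0,0,0,0,0]]}}

```text
clock: 5.57
tcp_pos: [0.5867, -0.1367, 0.3741]
ee_rot: [-0.002, 0.144, 0.99, -0.003]
wrist_force: [-0.8, -2.0, -1.7]
width: 0.0192
gripper_force: 59.5
```

{"method": "arm_command", "body": {"motion": [[0,0,-0.04,0,0,0,0],[0,0,-0.065,0,0,0,0],[0,0,-0.065,0,0,0,0],[0,0,-0.065,0,0,0,0],[0,0,-0.065,0,0,0,0],[0,0,-0.065,0,0,0,0],[0,0,-0.065,0,0,0,0],[0,0,-0.06,0,0,0,0],[0,0,0,0,0,0,0],[0,0,0,0,0,0,0]]}}

```text
clock: 6.4
tcp_pos: [0.5893, -0.1271, 0.3743]
ee_rot: [-0.001, -0.106, 0.994, 0.0]
wrist_force: [0.1, -0.1, -2.8]
width: 0.0193
gripper_force: 59.6
```

{"method": "arm_command", "body": {"motion": [[0,0.03,0,0,0,0,0],[0,0.05,0,0,0,0,0],[0,0.05,0,0,0,0,0],[0,0.05,0,0,0,0,0],[0,0.05,0,0,0,0,0],[0,0.05,0,0,0,0,0],[0,0,0,0,0,0,0],[0,0,0,0,0,0,0],[0,0,0,0,0,0,0]]}}

```text
clock: 7.15
tcp_pos: [0.5901, -0.1269, 0.3756]
ee_rot: [-0.138, -0.105, 0.985, -0.015]
wrist_force: [0.3, 0.0, -2.8]
width: 0.0191
gripper_force: 59.5
```

```bash
python3 - <<'E'
from h import *
t,R=lean(np.radians(16),-.013,.06);print(t)
delta(t,R)
snap('side','side2');p=np.load('pics/side2.npz')['p'][20:260,250:500];cv2.imwrite('pics/c2.png',cv2.resize(p,None,fx=2,fy=2)[:,:,::-1])
E
```

```text
[ 0.59140631 -0.12643146  0.26984343]
t 7.15 tcp [ 0.5901 -0.1269  0.3756] shift in tool [-0.0305  0.0002  0.1013]
rotvec tool [-0.0004  0.      0.0004]
axes [[-0.939, -0.212, -0.269], [-0.204, 0.977, -0.059], [0.276, -0.0, -0.961]]
```

View pics/c2.png

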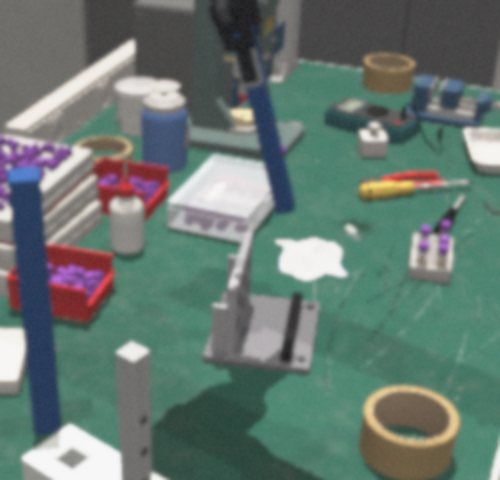

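The bar is held, leaning the right way towards the board, foot at crop (285,210) above the rest; the bare bar stands at crop (133,350) and the left pocket is empty. Descend.

{"method": "arm_command", "body": {"motion": [[0,0,0,-0.004,0,0.014,0],[0,0,0,-0.005,0,0.017,0],[0,0,0,-0.005,0,0.017,0],[0,0,0,-0.005,0,0.017,0],[0,0,0,-0.005,0,0.017,0],[0,0,0,-0.005,0,0.016,0],[0,0,0,-0.005,0,0.016,0],[0,0,0,-0.005,0,0.016,0],[0,0,0,0,0,0,0],[0,0,0,0,0,0,0],[0,0,0,0,0,0,0]]}}

```text
clock: 8.12
tcp_pos: [0.592, -0.1265, 0.2417]
ee_rot: [-0.138, -0.106, 0.985, -0.015]
wrist_force: [0.2, -0.7, -2.3]
width: 0.019
gripper_force: 59.4
```

```bash
python3 - <<'E'
from h import *
t,R=lean(np.radians(16),-.013,.015);print(t,readout.state()['wrist_force'])
delta(t,R)
snap('side','side3');p=np.load('pics/side3.npz')['p'][60:230,320:450];cv2.imwrite('pics/c3.png',cv2.resize(p,None,fx=3,fy=3,interpolation=cv2.INTER_CUBIC)[:,:,::-1])
E
```

```text
[ 0.59140631 -0.12643146  0.22484343] [ 0.2482071  -0.67322165 -2.3112163 ]
t 8.1167 tcp [ 0.592  -0.1265  0.2417] shift in tool [-0.0041  0.0002  0.0163]
rotvec tool [-0.0009  0.0014  0.001 ]
axes [[-0.94, -0.212, -0.268], [-0.204, 0.977, -0.059], [0.274, -0.001, -0.962]]
```

View pics/c3.png

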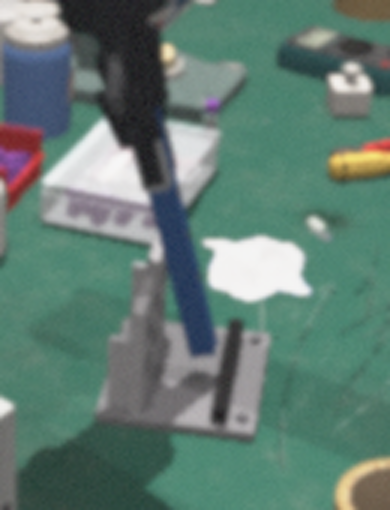

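Foot is at crop (203,350), between board and strip, near mid-length. Lower gently to contact.

{"method": "arm_command", "body": {"motion": [[0,0,0,-0.001,0,0.004,0],[0,0,0,-0.001,0,0.004,0],[0,0,0,-0.001,0,0.004,0],[0,0,0,-0.001,0,0.004,0],[0,0,0,0,0,0,0],[0,0,0,0,0,0,0]]}}

```text
clock: 8.67
tcp_pos: [0.591, -0.1263, 0.2233]
ee_rot: [-0.139, -0.106, 0.984, -0.015]
wrist_force: [-0.7, -0.2, -2.6]
width: 0.0194
gripper_force: 59.5
```

{"method": "arm_command", "body": {"motion": [[0,0,0,-0.0003,0,0.001,0],[0,0,0,-0.0003,0,0.001,0],[0,0,0,0,0,0,0],[0,0,0,0,0,0,0]]}}

```text
clock: 9.0
tcp_pos: [0.5914, -0.1264, 0.2222]
ee_rot: [-0.138, -0.106, 0.985, -0.015]
wrist_force: [0.7, 0.2, 0.6]
width: 0.0192
gripper_force: 60.1
```

Contact (about 3 N). Release, let it settle, then back off along the bar.

{"method": "arm_command", "body": {"motion": [[0,0,0,0,0,0,0.3],[0,0,0,0,0,0,0.4],[0,0,0,0,0,0,0.5],[0,0,0,0,0,0,0.7],[0,0,0,0,0,0,0.8],[0,0,0,0,0,0,0.8],[0,0,0,0,0,0,0.8],[0,0,0,0,0,0,0.8],[0,0,0,0,0,0,0.8]]}}

```text
clock: 9.75
tcp_pos: [0.5912, -0.1263, 0.2216]
ee_rot: [-0.139, -0.106, 0.985, -0.015]
wrist_force: [0.4, -0.4, 0.8]
width: 0.0685
gripper_force: 0.0
```

```bash
python3 - <<'E'
from h import *
snap('side','side4');p=np.load('pics/side4.npz')['p'][60:230,320:450];cv2.imwrite('pics/c4.png',cv2.resize(p,None,fx=3,fy=3,interpolation=cv2.INTER_CUBIC)[:,:,::-1]);print(readout.state()['wrist_force'])
E
```

```text
[-0.44875098 -0.5537651  -0.59670811]
```

View pics/c4.png

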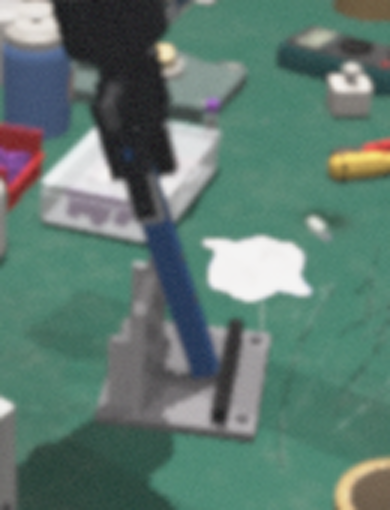

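The bar leans on the board edge, foot near the strip (crop (203,370)), fingers clear. Retract.

{"method": "arm_command", "body": {"motion": [[0,0,0,0,0,-0.01,0.8],[0,0,0,0,0,-0.015,0.8],[0,0,0,0,0,-0.015,0.8],[0,0,0,0,0,-0.02,0.8],[0,0,0,0,0,-0.025,0.8],[0,0,0,0,0,-0.03,0.8],[0,0,0,0,0,-0.03,0.8],[0,0,0,0,0,0,0.8],[0,0,0,0,0,0,0.8],[0,0,0,0,0,0,0.8]]}}

```text
clock: 10.63
tcp_pos: [0.6303, -0.1178, 0.3608]
ee_rot: [-0.139, -0.106, 0.985, -0.015]
wrist_force: [0.1, 0.1, 1.3]
width: 0.0684
gripper_force: 0.0
```

```bash
python3 - <<'E'
from h import *
p,d=snap('side','side5');cv2.imwrite('pics/c5.png',cv2.resize(p[60:330,230:450],None,fx=2,fy=2,interpolation=cv2.INTER_CUBIC)[:,:,::-1])
q=p.astype(int);b=(q[...,2]-q[...,0]>40)&(q[...,2]-q[...,1]>25);b[:, :340]=0;b[:110]=0;b[210:]=0;b[:,420:]=0
v,u=np.where(b&(d>0));X=np.array([dep('side',x,y,d[y,x]) for x,y in zip(u,v)])-O
L=np.c_[X@XR,X@YR,X[:,2]]
for lo in np.arange(0,.21,.03):
    k=(L[:,2]>=lo)&(L[:,2]<lo+.03)
    if k.sum()>3:print(round(lo,2),k.sum(),np.median(L[k],0).round(4))
E
```

```text
0.0 34 [-0.0143  0.009   0.0247]
0.03 96 [-0.0094  0.0084  0.0447]
0.06 102 [0.0019 0.0084 0.0748]
0.09 105 [0.0134 0.0078 0.1041]
0.12 107 [0.0237 0.0071 0.1345]
0.15 108 [0.0345 0.0065 0.1657]
0.18 67 [0.0434 0.0062 0.1897]
```

View pics/c5.png

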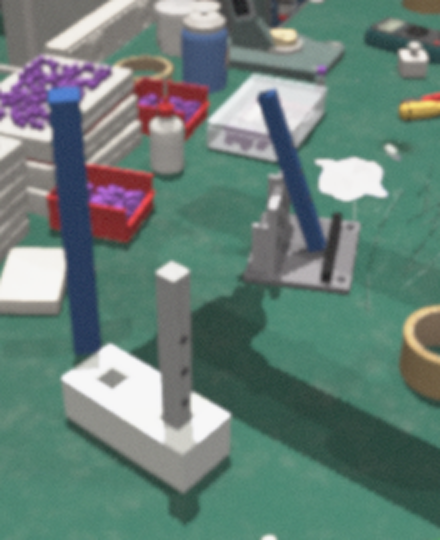

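The blue bar leans about 20° on the board with no side lean, its foot is at the strip, the bare bar is untouched, and the gripper is clear.

```bash
python3 -c "
from cell import ticket;print(ticket.job_done())"
```

```text
the job is handed in; nothing more can be done
None
```

The blue bar is out of the rinse block and leaning about 20° against the backboard, foot at the stop strip and gripper released; the bare bar is still standing in the block, and the job is handed in (no verdict was returned).

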